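# Dock the painting handle and rock it

### The job

Put the painting handle into the stand whose tapered cup fits its cone foot, so that it sits upright and fully home. Then check that it has not stuck: rock it about ten degrees to one side with the cone still down in the cup (lifting it by no more than a few millimetres), bring it back upright and fully home, and let go. Do not knock over the handle, and leave the small paint bottle, the paint pot and the little figure where they stand.

Things in the scene. Friction and masses are not known exactly. Their poses are not given: they have to be found in the camera images.
- handle_mid (a point): Centre of the loose painting handle, half-way up, 53 mm above its underside; the handle stands upright (z up along its axis), is round and 106 mm tall, 0.18 to 0.35 kg. From below: bare metal truncated cone, small end down, 32 mm diameter at the underside widening to 62 mm at 40 mm up (20.6 degrees half-angle); shoulder up to 47 mm; straight black grip of 32 mm diameter from 47 to 100 mm; cork pad of 27 mm diameter from 100 to 106 mm.
- stand_wide: The matching stand, fixed: turned pale wood with a bare metal liner in its cup, 84 mm diameter, 50 mm high, origin at the centre of its underside, z up. Its cup has a mouth of 60 mm diameter, the same taper as the handle's cone, and a floor 9 mm above the underside. When the handle is fully home its underside is about 13 mm and its centre about 66 mm above the stand's underside; the broad edge of the cone is then 3 mm above the rim.
- stand_narrow: The other stand, fixed, same wood, liner and outside (84 mm diameter, 50 mm high, origin at the centre of its underside), but with a mouth of only 36 mm diameter: too small, the handle's cone would go only about 5 mm into it.
- bottle: Bystander: small grey dropper bottle with a white nozzle cap, 25 mm diameter, 87 mm tall, origin at the centre of its underside, loose.
- pot: Bystander: round paint pot with a snap lid, 35 mm wide, 40 mm tall, origin at the centre of its underside, loose.
- figure: Bystander: little painted figure on a 25 mm round base, 37 mm tall, origin at the centre of its underside, loose.
There are look-alikes about, which are no part of the job. What is shaped like the part that bears handle_mid but yellow is not meant. What is shaped like the stand_wide but green is not meant.

How it is judged:
By the outcome, as a careful person would: the job done as asked, in the order asked, and still so for the second after the job is handed in, with the robot touching nothing.
It also fails if it takes over 40 s, if anything falls off the work surface, if the arm or the gripper's body presses on something with over 40 N, if the wrist force passes 120 N, or if a joint passes its speed limit or range.

### The arm

A 6-joint arm with a two-finger parallel gripper is mounted at the origin on a cart in front of the work surface, level with it; the furniture and walls round the work are solid. World frame = base frame: x ahead of the robot, y to its left, z up, the work surface at z = 0. Lengths are in m, angles in rad, forces in N, time in s.
With the tool pointing down it reaches from about 0.375 to 0.9 m from the base axis. Payload 3.1 kg.
Tool frame: the origin (TCP) lies between the finger pads; the fingertips stand 11 mm ahead of it and the grasp point (between the pads) lies 8 mm behind it; z points along the fingers, y is the line along which they close (so a half turn about z gives the same grasp; the last joint's range is limited). The gripper opens to 85 mm and grips with 20 to 120 N. Pads are 22 mm wide; open, the fingers measure 114 mm over their backs; the gripper's body (76 mm by 85 mm) begins 54 mm behind the grasp point. The pads swing forward as they close: fully open they stand 13 mm farther back than shut.
Start: joints at [-1.323, 0.527, 1.433, -0, 1.181, -0.178], TCP at [0.258, -0.569, 0.219] pointing down, gripper open.
Joint ranges: [-3.08, 3.08], [-0.75, 2.2], [0.22, 2.44], [-1.43, 4.57], [0, 2.65], [-2.85, 2.85]. Speed limits (rad/s): [2.79, 2.79, 3.14, 3.14, 3.14, 3.14].

### API

Orientations are given as a unit quaternion [x, y, z, w].
In Python, from bench import robot, move_gripper, solve_ik, optics, ticket gives the robot as it stands. Calls block until the motion is done:
- robot.move_to(position, orientation): joint-space move of the TCP to a pose.
- robot.move_straight(position, rot=None, velocity=0.15, threshold=None): straight line of the TCP; rot=None keeps the orientation; velocity is the mean speed in m/s. With threshold (N) it stops when the force on the tool has changed by that much, and returns True; else False.
- robot.move_j(angles): joint-space move.
- move_gripper(opening, newtons=None): finger opening in m; newtons is the grip in N (None keeps the last); returns when the fingers have stopped.
- robot.wait(seconds).
- solve_ik(position, orientation): joint angles nearest the present ones, or None.
- robot.get_state(): the state.
- optics.get_image(name): name is "scene" or "top" or "wrist"; returns a dict with "frame" (384x512x3 uint8, red, green, blue), "intrinsics" (3x3 intrinsics, pixels), "k1" (the pictures are not rectified: a ray, as slopes to the right and down, at radius r is drawn at 1 + k1 r^2 times it, then the intrinsics apply), "rvec" (rotation vector, rad) and "tvec" (3), from world to camera coordinates, as OpenCV has them; the wrist camera has in their place "tool_from_camera" (4x4, takes a point from camera to tool coordinates, whose origin is the TCP and whose axes are the flange's). Camera axes: x right, y down, z forward; pixel columns grow to the right and rows downward; lengths in m; the calibration is good to about 2 mm. A picture is of the moment at which its call begins: read the wrist's pose just before it. There is no depth.
A pose or a line that the arm cannot do raises robot.Unreachable and nothing moves.
- ticket.close_job(): hands the job in; it is judged then, once.
The state is a dict: "time": time; "joint_positions": joint angles; "qvel": joint speeds; "joint_torque": joint torques, N m; "ee_pos": TCP position; "tcp_rot": TCP orientation; "force": force on the tool from outside, world axes, zero at the start; "ft_torque": the same for the moment, N m; "grip_width": finger opening in m; "gripper_force": force on a finger pad.
Only numpy, scipy, OpenCV 4.12 (cv2) and the standard library are available. Lean on these libraries where they do the work, as an engineer would, in place of code of your own. Each camera call takes 0.05 s, during which the arm holds its last target. There are 200 camera calls.

## Working session

There is one attempt and no reset: what is moved stays moved. The work goes in short steps, each a Python script; the robot and the scene stay as the last script left them, time stands still between calls to the robot, and variables do not carry over. Pictures are saved under pics/ and viewed, at most 10 in all, crops included, and the job is handed in when it is done.

```bash
mkdir -p pics
cat > h.py <<'E'
import numpy as np, cv2
from scipy.spatial.transform import Rotation as R
from bench import robot, move_gripper, solve_ik, optics, ticket
def cam(im, state=None):
    if "rvec" in im:
        Rm=cv2.Rodrigues(np.array(im["rvec"],float))[0]; t=np.array(im["tvec"],float).ravel()
        return Rm.T, -Rm.T@t
    T=np.array(im["tool_from_camera"]); Rt=R.from_quat(state["tcp_rot"]).as_matrix()
    return Rt@T[:3,:3], Rt@T[:3,3]+np.array(state["ee_pos"])
def ray(im,uv,state=None):
    K=np.array(im["intrinsics"]); d=np.array([im["k1"],0,0,0,0],float)
    p=cv2.undistortPoints(np.array([[uv]],float),K,d)[0,0]
    Rw,c=cam(im,state); return c, Rw@np.array([p[0],p[1],1.])
def on_plane(im,uv,z,state=None):
    c,d=ray(im,uv,state); return c+d*(z-c[2])/d[2]
def proj(im,P,state=None):
    Rw,c=cam(im,state); q=Rw.T@(np.array(P,float)-c); K=np.array(im["intrinsics"])
    s=q[:2]/q[2]; s=s*(1+im["k1"]*(s@s)); return K[:2,:2]@s+K[:2,2]
def save(im,n,box=None,f=1):
    a=im["frame"][...,::-1]
    if box: a=a[box[1]:box[3],box[0]:box[2]]
    cv2.imwrite("pics/"+n,cv2.resize(a,None,fx=f,fy=f,interpolation=cv2.INTER_CUBIC))
E
python3 - <<'E'
from h import *
import pickle
a=optics.get_image("scene");b=optics.get_image("top")
pickle.dump((a,b),open("im.pkl","wb"))
save(a,"scene.png",f=1.5);save(b,"top.png",f=1.5)
for i in(a,b): print(cam(i)[1], i["intrinsics"],i["k1"])
s=robot.get_state();print(s["time"],s["tcp_rot"],s["force"])
E
```

```text
[ 0.83984741 -1.04869316  0.79283987] [[445.56839535   0.         260.54548338]
 [  0.         445.56839535 186.74658962]
 [  0.           0.           1.        ]] -0.08374730365407436
[ 0.48381067 -0.3085046   1.35533071] [[465.71053769   0.         259.4065907 ]
 [  0.         465.71053769 190.77645406]
 [  0.           0.           1.        ]] -0.13764925200814823
0.1 [ 9.77417936e-01  2.11312980e-01 -4.02506142e-05 -1.00039588e-03] [-0.26609306 -0.29327254 -0.53842222]
```

View pics/scene.png

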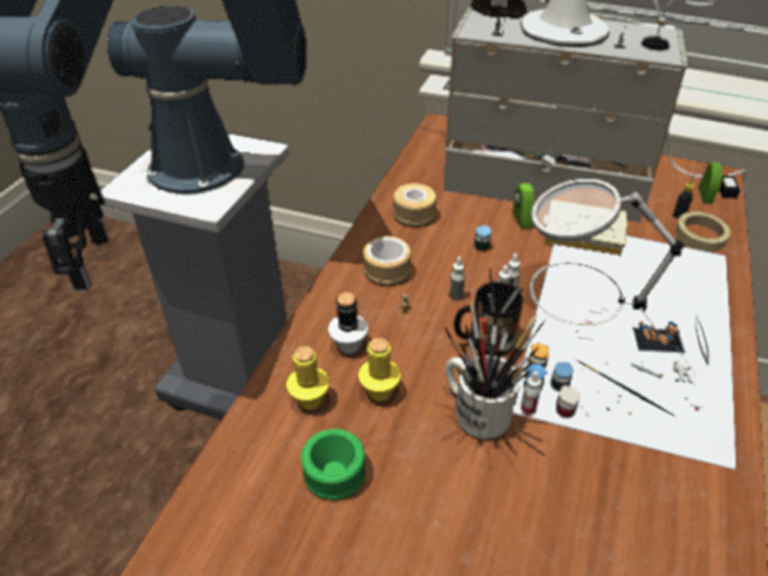

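View pics/top.png

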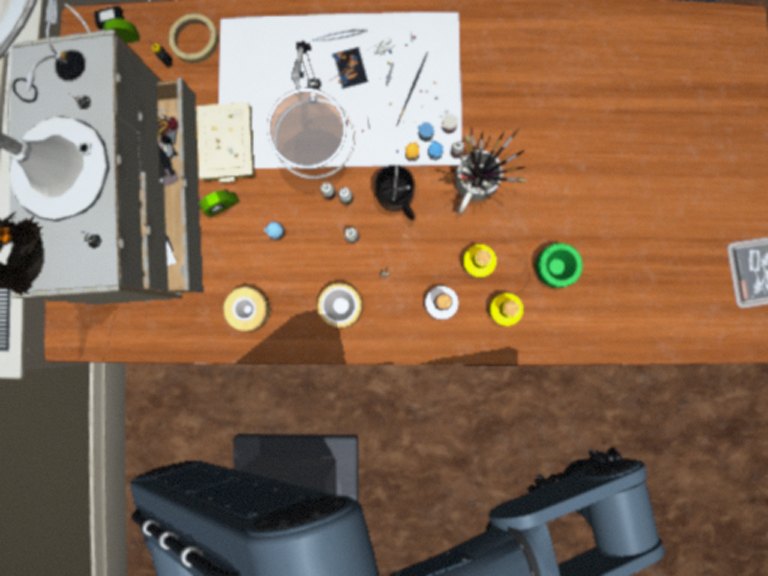

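The metal-coned handle is at about (441,302) in the enlarged top view and (347,325) in the scene view. The two yellow handles at top-view (480,261) and (506,309) are decoys. The candidates for its stand are wood at (339,305) with a large mouth, wood at (245,309) with a small one, and green at (560,265), which is a decoy. I'll confirm with a crop and measure.

Run:
```python
from h import *
import pickle
a,b=pickle.load(open("im.pkl","rb"))
A=cv2.resize(b["frame"][180:230,140:350],None,fx=3.8,fy=3.8,interpolation=cv2.INTER_CUBIC)
B=cv2.resize(a["frame"][115:250,190:400],None,fx=2.9,fy=2.9,interpolation=cv2.INTER_CUBIC)
B=cv2.copyMakeBorder(B,0,0,0,max(0,A.shape[1]-B.shape[1]),cv2.BORDER_CONSTANT)[:, :A.shape[1]]
cv2.imwrite("pics/crop.png",np.vstack([A,B])[...,::-1])
for n,im,boxes in(("top",b,dict(wide=(205,183,246,223),narrow=(143,186,183,224),handle=(279,186,310,217))),("scene",a,dict(wide=(238,153,278,192),narrow=(258,118,295,153),handle=(215,190,250,240)))):
  hsv=cv2.cvtColor(im["frame"],cv2.COLOR_RGB2HSV)
  for k,(x0,y0,x1,y1) in boxes.items():
    h=hsv[y0:y1,x0:x1]
    m={"grey":(h[...,1]<60)&(h[...,2]>90)} 
    m["bright"]=(h[...,2]>175)
    for q,mm in m.items():
      c,_=cv2.findContours(mm.astype(np.uint8)*255,cv2.RETR_EXTERNAL,cv2.CHAIN_APPROX_NONE)
      if not c: continue
      c=max(c,key=cv2.contourArea)
      if len(c)<5: continue
      e=cv2.fitEllipse(cv2.convexHull(c)); uv=(e[0][0]+x0,e[0][1]+y0)
      print(n,k,q,np.round(uv,1),np.round(e[1],1),"z=.05:",np.round(on_plane(im,uv,.05),4),"r@",np.round(np.linalg.norm(cam(im)[1]-on_plane(im,uv,.05))*np.array(e[1])/im["intrinsics"][0][0],4))
```

```text
top wide grey [225.8 203. ] [24.6 24.8] z=.05: [ 0.5235 -0.1899  0.05  ] r@ [0.0692 0.0698]
top wide bright [231.4 206. ] [29.8 42.8] z=.05: [ 0.515  -0.2059  0.05  ] r@ [0.0838 0.1204]
top narrow grey [162.2 205.5] [16.1 16.3] z=.05: [ 0.5157 -0.0093  0.05  ] r@ [0.0464 0.0469]
top narrow bright [155.8 202.2] [33.8 43.6] z=.05: [0.525  0.0093 0.05  ] r@ [0.0977 0.1258]
top handle grey [294.  201.3] [22.3 22.7] z=.05: [ 0.5284 -0.3814  0.05  ] r@ [0.0628 0.0636]
top handle bright [297.1 206.1] [30.6 40.6] z=.05: [ 0.515  -0.3902  0.05  ] r@ [0.086  0.1141]
scene wide grey [257.6 166.2] [16.7 26.4] z=.05: [ 0.5237 -0.1884  0.05  ] r@ [0.0442 0.07  ]
scene wide bright [257.7 167.1] [20.2 31.2] z=.05: [ 0.5251 -0.1919  0.05  ] r@ [0.0533 0.0824]
scene narrow grey [276.2 129.2] [ 8.8 16.1] z=.05: [ 0.516  -0.0077  0.05  ] r@ [0.0261 0.0476]
scene narrow bright [275.6 129.7] [17.1 28.9] z=.05: [ 0.5151 -0.0105  0.05  ] r@ [0.0505 0.0855]
scene handle grey [231.5 219. ] [20.4 26.3] z=.05: [ 0.5331 -0.3916  0.05  ] r@ [0.0476 0.0613]
scene handle bright [230.3 219.2] [23. 49.] z=.05: [ 0.5308 -0.3931  0.05  ] r@ [0.0537 0.1141]
```

View pics/crop.png

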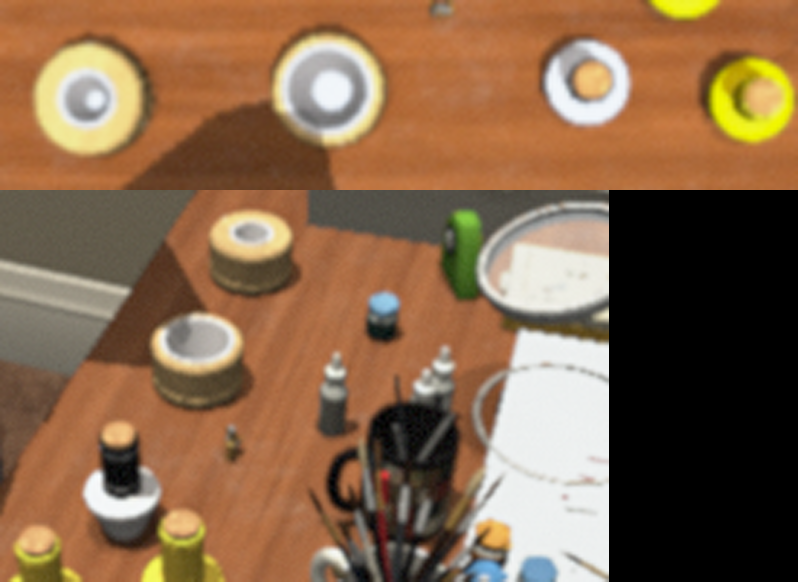

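Run:
```python
from h import *
# rocking geometry: least lift of underside centre for tilt, cone in cup (3D, mm, home underside=0, rim at 37)
ph=np.linspace(0,2*np.pi,181);hh=np.linspace(0,47,95);P,H=np.meshgrid(ph,hh)
r=np.where(H<40,16+15*H/40,31)
for th in(6,8,9,10):
    t=np.radians(th);X=r*np.cos(P);Y=r*np.sin(P)
    x=X*np.cos(t)+H*np.sin(t);z=-X*np.sin(t)+H*np.cos(t);best=None
    for dz in np.arange(0,14,.1):
        for dx in np.arange(-8,3,.2):
            Z=z+dz;q=(Z<37.2)
            v=(np.hypot(x+dx,Y)-(16+.375*Z))[q].max()
            if v<.15: best=(dz,dx);break
        if best:break
    print(th,best,"centre lift",best[0]+53*np.cos(t)-53,"low pt",best[0]-16*np.sin(t))
hx,hy=.5285,-.381; q=[1,0,0,0]
for p in([hx,hy,.18],[hx,hy,.067],[.5236,-.19,.2],[.5236,-.19,.08]): print(np.round(solve_ik(p,q),2))
robot.move_to([hx,hy,.18],q); s=robot.get_state()
im=optics.get_image("wrist"); save(im,"w1.png",f=1.2)
print(s["time"],s["ee_pos"],s["force"],proj(im,[hx,hy,.106],s),proj(im,[hx,hy,.045],s))
```

```text
6 (np.float64(5.2), np.float64(-2.7999999999999954)) centre lift 4.909660454518487 low pt 3.5275445877175446
8 (np.float64(6.6000000000000005), np.float64(-3.599999999999996)) centre lift 6.08420764330323 low pt 4.373230384638953
9 (np.float64(7.4), np.float64(-3.9999999999999964)) centre lift 6.747482051542299 low pt 4.897048559356307
10 (np.float64(8.3), np.float64(-4.399999999999997)) centre lift 7.494810909647029 low pt 5.521629157329116
[-0.8   0.61  1.4  -0.    1.14  0.77]
[-0.8   0.75  1.48 -0.    0.92  0.77]
[-0.55  0.46  1.62 -0.    1.06  1.02]
[-0.55  0.64  1.72 -0.    0.79  1.02]
1.3583 [ 0.52801169 -0.38185337  0.18009304] [-0.65870622 -0.81251435  0.17491257] [257.68694283 189.94367607] [258.03079621 165.90852411]
```

View pics/w1.png

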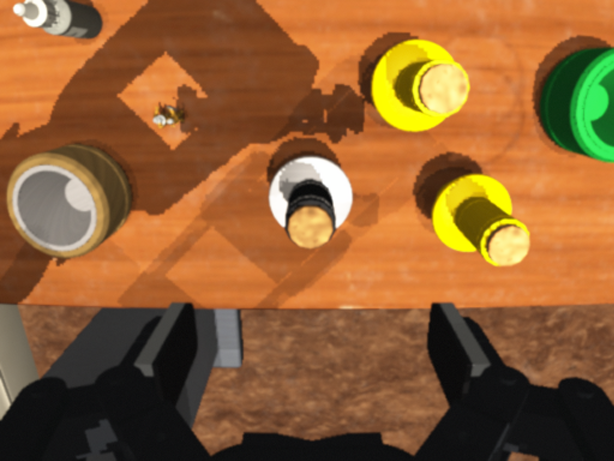

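The wrist view shows the metal-coned handle with its cork centred at about (310,226) in the enlarged picture. I predicted (309,228), so its position is confirmed. Next I grasp, lift and carry it.

Run:
```python
from h import *
hx,hy=.529,-.381
robot.move_straight([hx,hy,.067],velocity=.12)
w=move_gripper(.02,45); s=robot.get_state(); print(s["time"],s["grip_width"],s["gripper_force"],s["ee_pos"],s["force"])
robot.move_straight([hx,hy,.145],velocity=.1); s=robot.get_state(); print(s["force"],s["grip_width"])
robot.move_straight([.5236,-.190,.145],velocity=.12); robot.wait(.3)
s=robot.get_state(); im=optics.get_image("scene"); save(im,"s2.png",(190,80,330,220),4)
print(s["time"],s["ee_pos"],s["force"],s["ft_torque"])
```

```text
3.05 0.030351806931398825 44.58635151386261 [ 0.5292564  -0.38115975  0.06762444] [0.6274224  0.75742191 3.9858042 ]
[-0.48684793 -0.17090895 -4.06997679] 0.030465810530671194
6.025 [ 0.52356617 -0.19026481  0.14495225] [ 0.18379814  0.26170489 -2.19450525] [ 0.00846339 -0.0733326   0.00078499]
```

View pics/s2.png

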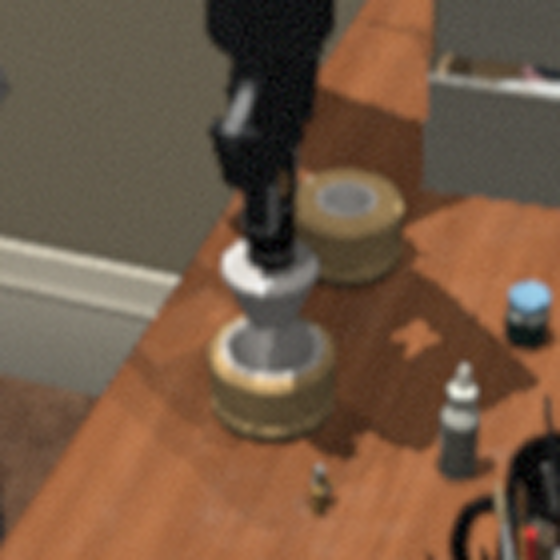

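The handle hangs upright over the centre of the wide cup (cone foot near (275,330) in the crop). Next I lower it by feel.

Run:
```python
from h import *
robot.move_straight([.5236,-.190,.098],velocity=.1)
robot.wait(.2)
t=robot.move_straight([.5236,-.190,.078],velocity=.02,threshold=6)
s=robot.get_state(); print(t,s["time"],s["ee_pos"],s["force"],s["ft_torque"])
```

```text
True 7.6167 [ 0.52294566 -0.18834142  0.08238242] [ 2.20619274  1.64881569 -1.50279891] [ 0.19275313 -0.32907377  0.03995017]
```

Run:
```python
from h import *
def st(n):
    s=robot.get_state(); print(n,round(s["time"],2),np.round(s["ee_pos"],4),np.round(s["force"],1),np.round(s["ft_torque"],2),round(s["grip_width"],4),round(s["gripper_force"],1))
move_gripper(.05,20); robot.wait(.3); st("open")
robot.move_straight([.5236,-.1885,.0806],velocity=.03); st("pre")
im=optics.get_image("scene"); save(im,"s3.png",(210,100,310,200),5)
move_gripper(.02,20); robot.wait(.2); st("grip")
```

```text
open 8.24 [ 0.5224 -0.1883  0.0824] [-0.3  0.2  0.1] [-0.04  0.01 -0.03] 0.0501 0.0
pre 8.49 [ 0.5236 -0.1885  0.0804] [0.7 0.  0.3] [0.07 0.01 0.01] 0.05 0.0
grip 9.03 [ 0.5235 -0.1881  0.0806] [0.3 1.8 0.8] [ 0.45 -0.08  0.03] 0.031 21.4
```

View pics/s3.png

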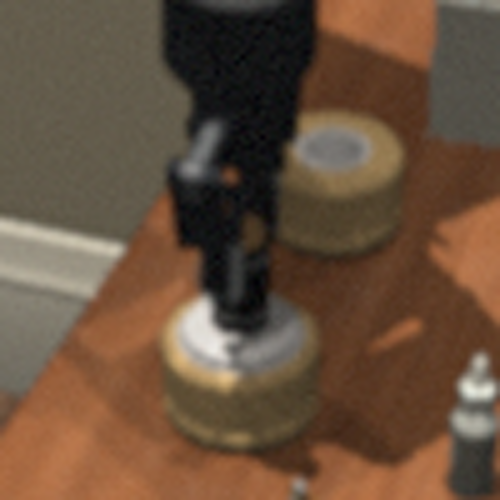

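The cone's broad edge stands just clear of the rim all round, so it is seated. The tool height also agrees (0.0806 m expected). Next I rock it along the geometric least-lift path, watching forces.

```bash
cat > rock.py <<'E'
from h import *
def st(n):
    s=robot.get_state(); ax=-R.from_quat(s["tcp_rot"]).as_matrix()[:,2]
    print(n,round(s["time"],2),np.round(s["ee_pos"],4),np.round(s["force"],1),np.round(s["ft_torque"],2),round(s["grip_width"],4),"tilt",round(np.degrees(np.arccos(ax[2])),2),"under",np.round(np.array(s["ee_pos"])-.0676*ax,4))
U=np.array([.5236,-.1878,.0130]); q0=R.from_quat([1,0,0,0])
def go(th,v=.02):   # tilt top toward -y
    dz=np.interp(th,[0,6,8,9,10],[0,5.2,6.6,7.4,8.3])/1e3; dx=np.interp(th,[0,6,8,9,10],[0,2.8,3.6,4.0,4.4])/1e3
    t=np.radians(th); Rt=R.from_rotvec([t,0,0]); ax=Rt.apply([0,0,1])
    robot.move_straight(U+[0,dx,dz]+.0676*ax,rot=(Rt*q0).as_quat(),velocity=v); st(th)
E
python3 - <<'E'
from rock import *
robot.move_straight(U+[0,0,.0676],velocity=.02); st("c")
move_gripper(.02,45); st("g")
for th in(3,6,8,9.3): go(th)
robot.wait(.3); st("held")
im=optics.get_image("scene"); save(im,"s4.png",(210,100,310,200),5)
E
```

```text
c 9.28 [ 0.5236 -0.188   0.0807] [-1.1  0.7  2.1] [ 0.13  0.04 -0.01] 0.0311 tilt 0.26 under [ 0.5234 -0.1877  0.0131]
g 9.5 [ 0.5236 -0.188   0.0807] [0.  1.5 1.6] [ 0.06  0.05 -0.02] 0.0302 tilt 0.26 under [ 0.5235 -0.1877  0.0131]
3 9.82 [ 0.5235 -0.1901  0.0829] [1.1 0.8 0.6] [ 0.17 -0.02  0.02] 0.0305 tilt 2.99 under [ 0.5235 -0.1866  0.0154]
6 10.12 [ 0.5235 -0.1922  0.0851] [ 1.3  0.4 -1.9] [-0.08 -0.01  0.01] 0.0303 tilt 5.94 under [ 0.5234 -0.1852  0.0179]
8 10.38 [ 0.5234 -0.1936  0.0863] [-0.2 -0.1 -2.7] [-0.13 -0.05 -0.04] 0.0303 tilt 7.95 under [ 0.5234 -0.1842  0.0193]
9.3 10.62 [ 0.5234 -0.1945  0.0872] [ 0.3 -0.4 -2. ] [-0.17 -0.01 -0.01] 0.0305 tilt 9.27 under [ 0.5234 -0.1836  0.0205]
held 10.93 [ 0.5235 -0.1945  0.0873] [ 0.  -0.4 -3. ] [-0.23  0.02 -0.01] 0.0305 tilt 9.28 under [ 0.5235 -0.1836  0.0206]
```

View pics/s4.png

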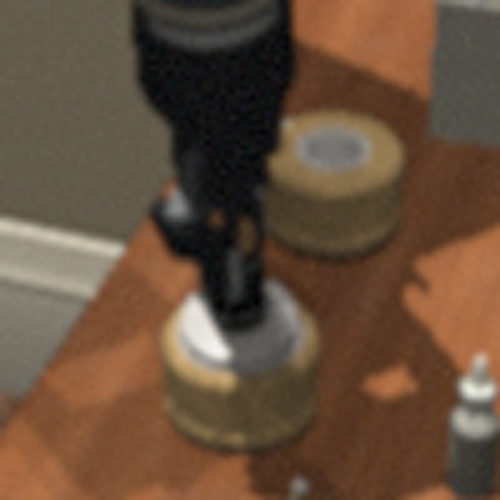

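The handle is tilted 9.3° with the cone still in the cup, free and not stuck. Next: return it upright, press lightly home and release.

Run:
```python
from rock import *
for th in(6,3,0): go(th)
print(robot.move_straight(U+[0,0,.0656],velocity=.01,threshold=6)); st("pressed")
move_gripper(.05,20); robot.wait(.4); st("open")
s=robot.get_state()
robot.move_straight([.5236,-.188,.085],velocity=.05); move_gripper(.085)
robot.move_straight([.5236,-.188,.22],velocity=.15)
robot.wait(.2); s=robot.get_state(); w=optics.get_image("wrist")
robot.move_to([.40,-.42,.25],[1,0,0,0]); st("clear")
b=optics.get_image("top"); a=optics.get_image("scene")
A=cv2.resize(b["frame"][130:240,130:350],None,fx=2.5,fy=2.5)[:300,:550]; B=cv2.resize(a["frame"][110:230,200:400],(550,300))
cv2.imwrite("pics/fin.png",np.vstack([A,B])[...,::-1])
for n,im in(("top",b),("scene",a)):
  x0,y0,x1,y1=(205,178,246,223) if n=="top" else (235,140,280,192)
  h=cv2.cvtColor(im["frame"],cv2.COLOR_RGB2HSV)[y0:y1,x0:x1]
  print(n,"pred cork",proj(im,[.5236,-.188,.119]),"pred rim",proj(im,[.5236,-.188,.053]))
```

```text
6 11.28 [ 0.5238 -0.1919  0.0856] [-0.2 -0.3 -2.7] [-0.22  0.03  0.03] 0.0308 tilt 6.0 under [ 0.5238 -0.1848  0.0184]
3 11.59 [ 0.5237 -0.19    0.0832] [ 0.1  0.1 -1.2] [-0.1   0.03 -0.  ] 0.0303 tilt 3.05 under [ 0.5237 -0.1864  0.0157]
0 11.91 [ 0.5237 -0.1879  0.0808] [-0.8  0.6  0.6] [0.06 0.14 0.01] 0.0304 tilt 0.07 under [ 0.5237 -0.1878  0.0132]
True
pressed 12.12 [ 0.5237 -0.1879  0.0807] [-1.5  1.2  3.8] [-0.02  0.06  0.  ] 0.0308 tilt 0.09 under [ 0.5238 -0.1878  0.0131]
open 12.84 [ 0.523  -0.1869  0.0799] [ 0.1 -0.5 -0.3] [-0.03  0.   -0.02] 0.0501 tilt 0.13 under [ 0.5229 -0.1868  0.0123]
clear 15.88 [ 0.4004 -0.4188  0.2497] [0.2 0.7 0.7] [ 0.02 -0.04 -0.01] 0.0846 tilt 0.09 under [ 0.4004 -0.4187  0.1821]
top pred cork [222.69269805 202.12729808] pred rim [224.97520468 202.88952419]
scene pred cork [257.55526388 145.05822898] pred rim [257.6453521 165.2562458]
```

View pics/fin.png

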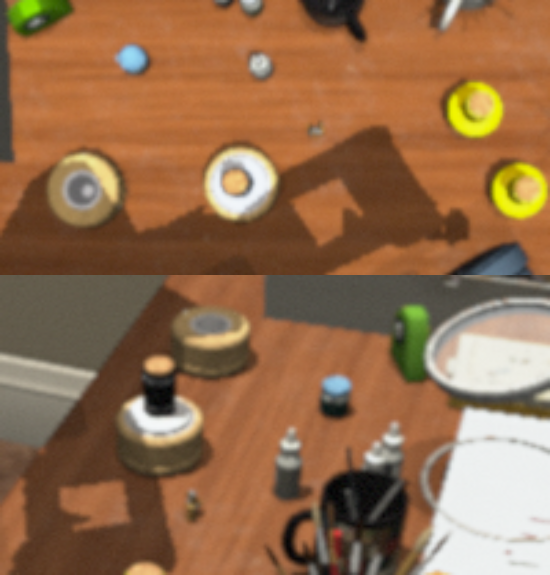

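The final picture shows the handle upright. The cork matches the predicted seated height (257.8,145.2 against 257.6,145.1 in the scene view). In the top view, cork and rim share the same 1.4 px calibration offset, so there is no tilt. The bystanders have not moved.

```bash
python3 -c "
from h import *
print(ticket.close_job())"
```

```text
the job is handed in; nothing more can be done
None
```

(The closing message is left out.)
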